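# Shut the light-curing cabinet

### The arm

A 6-joint arm with a two-finger parallel gripper is mounted at the origin on the work surface. World frame = base frame: x ahead of the robot, y to its left, z up, the work surface at z = 0. Lengths are in m, angles in degrees, forces in N, time in s.
With the tool pointing down it reaches from about 0.3 to 0.75 m from the base axis. Payload 8.5 kg.
Tool frame: the origin (TCP) lies at the very end of the fingers, on their centre line; the grasp point (between the pads) lies 19 mm behind it (env.pinch_z is the distance from the TCP to the grasp point, in m); z points along the fingers, y is the line along which they close (so a half turn about z gives the same grasp; the last joint's range is limited). The gripper opens to 85 mm and grips with 20 to 120 N. Pads are 22 mm wide; open, the fingers measure 114 mm over their backs; the gripper's body (76 mm by 85 mm) begins 54 mm behind the grasp point. The pads swing forward as they close: fully open they stand 13 mm farther back than shut.
Start: joints at [-75.533, 21.807, 74.336, -0, 83.858, -12.336], TCP at [0.248, -0.491, 0.209] pointing down, gripper open.
Joint ranges: [-178.18, 178.18], [-50.72, 133.34], [12.68, 142.11], [-81.47, 261.47], [9.98, 163.14], [-165.26, 165.26]. Speed limits (degrees/s): [136.94, 136.94, 180, 180, 180, 180].

### API

Orientations are given as a 3x3 rotation matrix whose columns are the frame's x, y, z axes.
In Python, from rig import env, viewer gives the robot as it stands.
- The arm moves only by the tool drive_tool, never from a script. Its argument "series" is a list of rows, each a list of 3 entries, a list of its own where there are three numbers: the shift along the tool's x, y, z in m, then the turn about the tool's z in degrees, then the finger opening in m, from 0 to 0.0854. A call has 1 to 20 rows; each row is the pose to reach, as a shift and turn from the pose commanded when the call began, along the tool's axes at that moment; what a row does not reach only later rows make up. A row lasts 1/10 s, in which the tool goes at most 50 mm and 8.59 degrees, less where a joint would pass 70% of its speed; a pose out of reach is approached as far as the arm can. A call with a gripper value outside its range is refused whole. The fingers move at their own pace and stop on an object; "newtons" is the grip in N (left out, the last holds). Time passes only in rows, so rows that repeat a pose let the fingers close. It gives the time, the measured TCP pose, the force, the opening and the grip force at its end, in the units of the state.
- env.observe(): the state, without advancing time (a new reading comes with each control period).
- viewer.get_image(name): name is "side" or "top" or "wrist"; returns a dict with "img" (480x640x3 uint8, red, green, blue), "depth" (480x640 float32, m along the optical axis (not along the pixel's ray), 0 where there is no reading), "camera_matrix" (3x3 intrinsics, pixels), "rvec" (rotation vector, rad) and "tvec" (3), from world to camera coordinates, as OpenCV has them. Camera axes: x right, y down, z forward; pixel columns grow to the right and rows downward; lengths in m; the calibration is good to about 2 mm. A picture is of the moment at which its call begins.
- env.close_job(): hands the job in; it is judged then, once.
The state is a dict: "time_s": time; "q": joint angles; "qvel": joint speeds; "joint_efforts": joint torques, N m; "position": TCP position; "tool_rot": TCP orientation; "ft_force": force on the tool from outside, world axes, zero at the start; "wrist_torque": the same for the moment, N m; "grip_width": finger opening in m; "gripper_force": force on a finger pad.
Only numpy, scipy, OpenCV 4.12 (cv2) and the standard library are available. Lean on these libraries where they do the work, as an engineer would, in place of code of your own. Each camera call takes 0.05 s, during which the arm holds its last target. There are 200 camera calls.

### The job

A denture base is ready for curing: push the door of the larger of the two white bench cabinets, the light-curing unit, fully shut, so that it snaps past its spring catch and stays closed by itself. Leave the door of the smaller drying cabinet open just as it is.

Things in the scene. Friction and masses are not known exactly. Their poses are not given: they have to be found in the camera images.
- cure_door (a joint): Angle (rad) of the larger cabinet's door, hinged upright at its left (+y): 0 shut and seated, grows opening towards the robot; starts 0.35-0.75; from above it closes counter-clockwise. It stays where left (0.5 N at the pull moves it). The sprung roller catch is met near 0.09, crest near 0.04; some 4 N at the pull passes it, then the door snaps to 0 and is held; short of it, it springs back.
- cure_door_pull (a point): Centre of the flat front of the aluminium pull (22 wide, 60 high, 14 mm proud) on the larger cabinet's door: light-curing unit, white, 180 wide x 180 deep x 190 mm high, round dark window. 158 mm from the hinge line along the 180 x 12 mm door, 145 mm above the bench; door top 188. Axes turn with the door: x into the door (push this way), y to the hinge, z up.
- cure_door_hinge (a point): Point on the upright hinge line of the larger cabinet's door, in mid thickness (20 mm behind the pull's front plane), 95 mm above the bench. Axes turn with the door, as for the pull. On the cabinet's top a low control strip and knob (14 mm high) stand at least 65 mm back from its front.
- dry_door_pull (a point): Centre of the front of an equal pull on the smaller cabinet's door (drying cabinet, white, 140 wide x 140 deep x 130 mm high, louvre slots), 118 mm from its hinge along the door, 85 mm above the bench. This door too is ajar, hinged at its left (+y); it must stay as it is. Axes as for the other pull.

How it is judged (in metres and radians):
At the end, for the whole second after the job is handed in: The larger cabinet's door is seated past its catch (opening angle below 0.025 rad) and at rest, and the pull of the smaller cabinet's door is within 20 mm of where it was at the start (value of joint cure_door below 0.025 rad and velocity of joint cure_door between -0.05 and 0.05 rad/s and distance of dry_door_pull from where it was at the start of the episode below 0.02 m); the robot touches nothing.
It fails at once if the smaller cabinet's door is moved (its pull shifts more than 20 mm) (distance of dry_door_pull from where it was at the start of the episode above 0.02 m).
It also fails if it takes over 30 s, if anything falls off the work surface, if the arm or the gripper's body presses on something with over 40 N, if the wrist force passes 120 N, or if a joint passes its speed limit or range.

## Working session

There is one attempt and no reset: what is moved stays moved. The work goes in short steps, Python scripts to look and compute and a tool call to move; the robot and the scene stay as the last step left them, time stands still between calls to the robot, and variables do not carry over. Pictures are saved under pics/ and viewed, at most 10 in all, crops included, and the job is handed in when it is done.

Besides the shell and the picture viewer there is one more tool, called after "Emit:" as name([rows], argument=value, ...), one row to a line, values as JSON. drive_tool: Moves the arm, as the interface text tells. Its arguments: {"type":"object","properties":{"series":{"type":"array"},"newtons":{"type":"number"}},"required":["series"]}

```bash
mkdir -p pics; cat > h.py <<'E'
import numpy as np, cv2
from rig import env, viewer
def grab(n):
    d=viewer.get_image(n); R=cv2.Rodrigues(np.array(d["rvec"],float))[0]; t=np.array(d["tvec"],float).ravel()
    K=np.array(d["camera_matrix"]); v,u=np.mgrid[0:480,0:640]
    z=d["depth"]; P=np.stack([(u-K[0,2])/K[0,0]*z,(v-K[1,2])/K[1,1]*z,z],-1)
    return d["img"],(P-t)@R,z,-R.T@t
E
python3 - <<'E'
from h import *
ims=[]
for n in("top","side"):
    im,W,z,c=grab(n); np.savez(f"/tmp/{n}.npz",im=im,W=W,z=z); cv2.imwrite(f"pics/{n}0.png",im[:,:,::-1]); print(n,c)
s=env.observe(); print(s["position"],s["tool_rot"],s["time_s"])
E
```

```text
top [0.54542457 0.00230728 0.76884164]
side [0.51333075 0.6775736  0.76917304]
[ 0.24791442 -0.49060988  0.20827444] [[ 8.92565893e-01  4.50916865e-01 -3.29384282e-04]
 [ 4.50916891e-01 -8.92564998e-01  1.29651750e-03]
 [ 2.90624726e-04 -1.30575224e-03 -9.99999105e-01]] 0.1
```

View pics/top0.png

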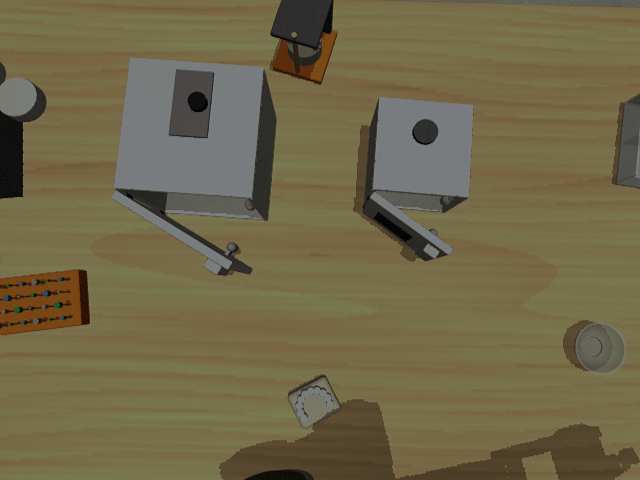

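View pics/side0.png

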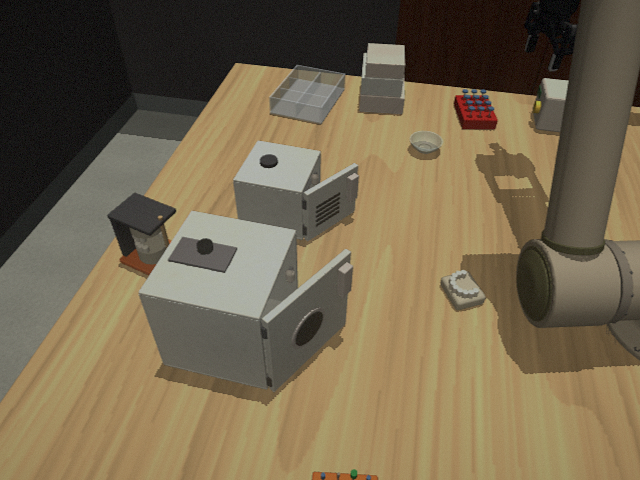

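The top view shows the larger cabinet at upper left, with its door running from the hinge near (118,195) to the pull near (216,267). The smaller cabinet is at (420,150) and its door ends near (440,250). The side view agrees with this. Next I'll measure the door-top line and the front edge of the cabinet.

```bash
python3 - <<'E'
from h import *
f=np.load("/tmp/top.npz"); W=f["W"]
u=np.arange(640)[None,:]; v=np.arange(480)[:,None]
def box(m):
    p=W[m]; r=cv2.minAreaRect((p[:,:2]*1000).astype(np.float32)); print(len(p),p[:,2].mean(),r); print(cv2.boxPoints(r).round(1).tolist())
Z=W[...,2]
front=(190+(u-118)*0.06)
print("cab top");box((Z>.183)&(Z<.197)&(u>100)&(u<275)&(v<front-3)&(v>60))
print("door+pull top");box((Z>.182)&(Z<.194)&(u>105)&(u<260)&(v>front+4))
print("pull top");box((Z>.165)&(Z<.181)&(u>195)&(u<240)&(v>250))
print("small door");box((Z>.10)&(Z<.14)&(u>360)&(u<460)&(v>200))
print([W[a].round(4).tolist() for a in [(196,121),(265,228),(266,216),(252,432)]])
E
```

```text
cab top
17378 0.19088929684686748 ((758.1854248046875, 177.36524963378906), (180.20030212402344, 179.10806274414062), 87.30239868164062)
[[664.5, 91.5999984741211], [843.4000244140625, 83.19999694824219], [851.9000244140625, 263.20001220703125], [673.0, 271.6000061035156]]
door+pull top
1287 0.1880903249416722 ((619.7332153320312, 193.6431884765625), (179.2122802734375, 12.103355407714844), 60.004756927490234)
[[569.7000122070312, 119.0999984741211], [580.2000122070312, 113.0], [669.7999877929688, 268.20001220703125], [659.2999877929688, 274.29998779296875]]
pull top
208 0.17450774467100041 ((577.1361694335938, 133.76950073242188), (32.54560852050781, 25.958999633789062), 59.90043640136719)
[[557.7000122070312, 126.19999694824219], [580.2000122070312, 113.19999694824219], [596.5, 141.3000030517578], [574.0999755859375, 154.39999389648438]]
small door
1226 0.12185506784153342 ((638.8600463867188, -124.27301025390625), (136.64938354492188, 26.56410789489746), 54.83250045776367)
[[588.5999755859375, -172.5], [610.4000244140625, -187.8000030517578], [689.0999755859375, -76.0999984741211], [667.4000244140625, -60.79999923706055]]
[[0.6611, 0.2601, 0.1897], [0.5753, 0.1185, 0.1886], [0.5744, 0.1367, 0.1754], [0.6046, -0.1603, 0.115]]
```

Emit:
drive_tool([
  [[0.54, -0.474, 0], 39, 0],
  [[0.54, -0.474, 0], 39, 0],
  [[0.54, -0.474, 0], 39, 0],
  [[0.54, -0.474, 0], 39, 0],
  [[0.54, -0.474, 0], 39, 0],
  [[0.54, -0.474, 0], 39, 0],
  [[0.54, -0.474, 0], 39, 0],
  [[0.54, -0.474, 0], 39, 0],
  [[0.54, -0.474, 0], 39, 0],
  [[0.54, -0.474, 0], 39, 0],
  [[0.54, -0.474, 0], 39, 0],
  [[0.54, -0.474, 0], 39, 0],
  [[0.54, -0.474, 0], 39, 0],
  [[0.54, -0.474, 0], 39, 0],
  [[0.54, -0.474, 0], 39, 0],
  [[0.54, -0.474, 0], 39, 0],
  [[0.54, -0.474, 0.04], 39, 0],
  [[0.54, -0.474, 0.08], 39, 0],
  [[0.54, -0.474, 0.08], 39, 0],
  [[0.54, -0.474, 0.08], 39, 0],
], newtons=20)

```text
time_s: 2.1
position: [0.5164, 0.1751, 0.1296]
tool_rot: [[0.977, -0.212, -0.0], [-0.212, -0.977, -0.0], [-0.0, 0.0, -1.0]]
ft_force: [0.6, 0.2, 0.2]
grip_width: 0.0001
gripper_force: 0.0
```

Emit:
drive_tool([
  [[0.02, 0.007, 0], 0, 0],
  [[0.036, 0.012, 0], 0, 0],
  [[0.046, 0.016, 0], 0, 0],
  [[0.054, 0.019, 0], 0, 0],
  [[0.062, 0.022, 0], 0, 0],
  [[0.07, 0.026, 0], 0, 0],
  [[0.078, 0.029, 0], 0, 0],
  [[0.086, 0.031, 0], 0, 0],
  [[0.094, 0.033, 0], 0, 0],
  [[0.1, 0.034, 0], 0, 0],
  [[0.1, 0.034, 0], 0, 0],
])

```text
time_s: 3.2
position: [0.6076, 0.1209, 0.1286]
tool_rot: [[0.977, -0.212, 0.0], [-0.212, -0.977, -0.0], [0.0, 0.0, -1.0]]
ft_force: [-0.3, 0.0, 0.9]
grip_width: -0.0001
gripper_force: 0.0
```

```bash
python3 - <<'E'
from h import *
print(env.observe()["ft_force"],env.observe()["position"])
im,W,z,c=grab("side"); cv2.imwrite("pics/side1.png",im[:,:,::-1])
im,W,z,c=grab("top"); cv2.imwrite("pics/top1.png",im[:,:,::-1])
E
```

```text
[-0.31869709  0.03106054  0.90626819] [0.60755683 0.12087862 0.12862643]
```

View pics/side1.png

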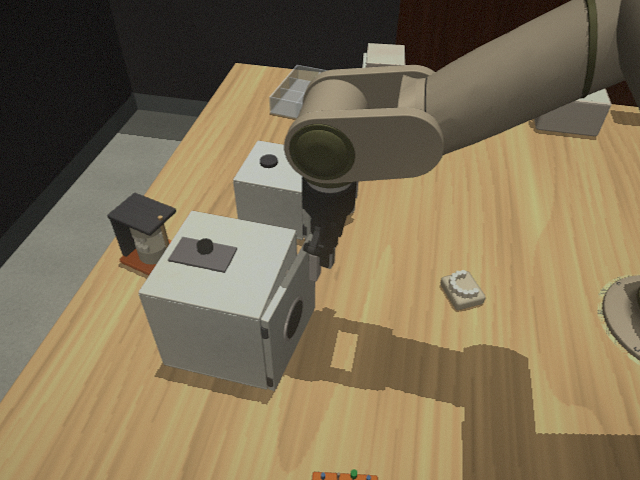

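The side view shows the fingers against the pull near (318,262), with the door almost shut. I'll push on through the catch.

Emit:
drive_tool([
  [[0.004, 0.0006, 0], 0, 0],
  [[0.008, 0.001, 0], 0, 0],
  [[0.012, 0.001, 0], 0, 0],
  [[0.015, 0.001, 0], 0, 0],
  [[0.017, 0.001, 0], 0, 0],
  [[0.017, 0.001, 0], 0, 0],
])

```text
time_s: 3.9
position: [0.6236, 0.1165, 0.1288]
tool_rot: [[0.977, -0.211, 0.001], [-0.211, -0.977, -0.0], [0.001, 0.0, -1.0]]
ft_force: [0.5, -0.1, -0.2]
grip_width: 0.0
gripper_force: 0.0
```

Emit:
drive_tool([
  [[0.002, 0, 0], 0, 0],
  [[0.004, 0, 0], 0, 0],
  [[0.004, 0, 0], 0, 0],
])

```text
time_s: 4.2
position: [0.6255, 0.1162, 0.1288]
tool_rot: [[0.977, -0.211, -0.004], [-0.211, -0.978, 0.0], [-0.004, 0.001, -1.0]]
ft_force: [-9.0, -0.7, 3.5]
grip_width: -0.0004
gripper_force: 4.3
```

The push now meets a firm 9 N stop, right where the shut door should be. I'll back away along tool −x, rise, and check.

Emit:
drive_tool([
  [[-0.01, 0, 0], 0, 0],
  [[-0.04, 0, 0], 0, 0],
  [[-0.08, 0, 0], 0, 0],
  [[-0.12, 0, -0.02], 0, 0],
  [[-0.16, 0, -0.06], 0, 0],
  [[-0.2, 0, -0.1], 0, 0],
  [[-0.24, 0, -0.1], 0, 0],
  [[-0.26, 0, -0.1], 0, 0],
  [[-0.26, 0, -0.1], 0, 0],
  [[-0.26, 0, -0.1], 0, 0],
])

```text
time_s: 5.2
position: [0.3734, 0.1708, 0.229]
tool_rot: [[0.977, -0.211, 0.001], [-0.211, -0.977, 0.0], [0.001, -0.0, -1.0]]
ft_force: [-0.3, 0.2, 0.4]
grip_width: -0.0001
gripper_force: 0.0
```

```bash
python3 - <<'E'
from h import *
im,W,z,c=grab("top"); cv2.imwrite("pics/top2.png",im[:,:,::-1]); Z=W[...,2]
u=np.arange(640)[None,:]; v=np.arange(480)[:,None]
def box(m):
    p=W[m]; r=cv2.minAreaRect((p[:,:2]*1000).astype(np.float32)); print(len(p),p[:,2].mean(),r)
box((Z>.10)&(Z<.14)&(u>360)&(u<460)&(v>200))
box((Z>.165)&(Z<.181)&(u>190)&(u<270)&(v>190)&(v<240))
box((Z>.183)&(Z<.197)&(u>100)&(u<275)&(v>60)&(v<250))
E
```

```text
1234 0.1217878232211443 ((639.9826049804688, -124.12400817871094), (137.62635803222656, 26.429906845092773), 53.658023834228516)
336 0.17396072296612197 ((648.8212280273438, 129.32443237304688), (35.2081298828125, 87.7778091430664), 15.029204368591309)
18960 0.19066081000851798 ((750.8190307617188, 177.946533203125), (180.71099853515625, 193.27188110351562), 87.23721313476562)
```

View pics/top2.png

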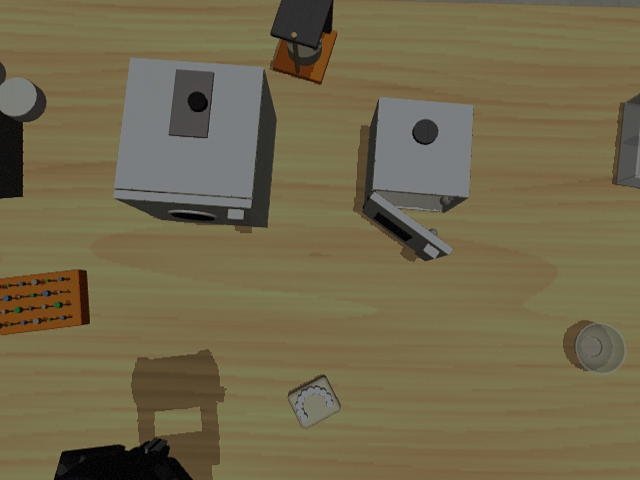

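The top view shows the large door flush with its cabinet, along the edge from (116,195) to (250,205). The small door hasn't moved, and the arm is clear.

```bash
python3 -c "
from rig import env
print(env.close_job())"
```

```text
the job is handed in; nothing more can be done
None
```

The light-curing unit's door is shut flush past its catch and stayed closed after the arm backed off; the drying cabinet's door is where it was, and the job was handed in after about 5 s of robot time (no verdict was returned).

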